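# Slide the carrier plate out to overhang the welding-bench shelf

## Robot

A 7-joint arm with a two-finger parallel gripper is mounted at the origin on the work surface. World frame = base frame: x ahead of the robot, y to its left, z up, the work surface at z = 0. Lengths are in m, angles in rad, forces in N, time in s.
With the tool pointing down it reaches from about 0.425 to 0.875 m from the base axis. Payload 4.7 kg.
Tool frame: the origin (TCP) lies midway between the tips of the shut fingers; the grasp point (between the pads) lies ctrl.grasp_offset behind it (ctrl.grasp_offset is the distance from the TCP to the grasp point, in m); z points along the fingers, y is the line along which they close (so a half turn about z gives the same grasp; the last joint's range is limited). The gripper opens to 87 mm and grips with 3 to 60 N. Pads are 19 mm wide; open, the fingers measure 117 mm over their backs; the gripper's body (75 mm by 190 mm) begins 51 mm behind the grasp point.
Start: joints at [1.138, 0.321, -0.07, 1.45, 0.023, 1.371, -0.057], TCP at [0.281, -0.586, 0.223] pointing down, gripper open.
Joint ranges: [-2.86, 2.86], [-0.3, 2.09], [-1.38, 1.24], [0.06, 2.45], [-1.56, 4.7], [0.09, 2.05], [-2.69, 2.69]. Speed limits (rad/s): [2.57, 2.57, 3.14, 3.14, 3.14, 3.14, 3.14].

## Interface

Orientations are given as a rotation vector (axis times angle).
In Python, from bench import ctrl gives the robot as it stands. The module is installed in compiled form; this text tells all that it offers.
- The arm moves only by the tool jog_arm, never from a script. Its argument "moves" is one flat list of numbers, 7 for each row, row after row: the shift along the tool's x, y, z in units of 30 cm (1.0 is 30 cm), then the turn, a rotation vector about the tool's x, y, z in units of 60 degrees (1.0 is 60 degrees), then the gripper's target within -1 to 1 (fully open at 1, half-way at 0, shut at -1). In form: [x, y, z, wx, wy, wz, fingers, x, y, z, wx, wy, wz, fingers, ...]. A call has exactly 8 rows; each row is the pose to reach, as a shift and turn from the pose commanded when the call began, along the tool's axes at that moment; what a row does not reach only later rows make up. A row lasts 1/8 s, in which the tool goes at most 62.5 mm and 10.7 degrees, less where a joint would pass 70% of its speed; a pose out of reach is approached as far as the arm can. A call with a number of a shift or a turn outside -1 to 1 is refused whole. A call with a gripper value outside its range is refused whole. The fingers move at their own pace and stop on an object; "newtons" is the grip in N (left out, the last holds). Time passes only in rows, so rows that repeat a pose let the fingers close, or fill a call up. It gives the time, the measured TCP pose, the force, the opening and the grip force at its end, in the units of the state.
- ctrl.get_state(): the state, without advancing time (a new reading comes with each control period).
- ctrl.get_image(name): name is "scene" or "top" or "wrist"; returns a dict with "pixels" (384x512x3 uint8, red, green, blue), "fx", "fy", "cx", "cy" (pixels), "xyz" and "rotation" of the camera in the world; the wrist camera has in their place "tool_from_camera" (4x4, takes a point from camera to tool coordinates, whose origin is the TCP and whose axes are the flange's). Camera axes: x right, y up, looking along -z (the intrinsics and any distortion apply to the point x, -y, -z); pixel columns grow to the right and rows downward; lengths in m; the calibration is good to about 2 mm. The wrist camera is an equidistant fisheye: a pixel r from the principal point sees the ray r / f radians off the axis. A picture is of the moment at which its call begins: read the wrist's pose just before it. There is no depth.
- ctrl.close_job(): hands the job in; it is judged then, once.
The state is a dict: "time": time; "joint_positions": joint angles; "qd": joint speeds; "joint_torque": joint torques, N m; "position": TCP position; "tool_rot": TCP orientation; "ft_force": force on the tool from outside, world axes, zero at the start; "torque": the same for the moment, N m; "grip_width": opening from 0.0 (shut) to 1.0 (fully open); "grip_force": force on a finger pad.
Only numpy, scipy, OpenCV 4.12 (cv2) and the standard library are available. Lean on these libraries where they do the work, as an engineer would, in place of code of your own. Each camera call takes 0.05 s, during which the arm holds its last target. There are 200 camera calls.

## Task

Push the flat white carrier plate across the raised steel shelf, away from the robot, until the dark line scored across it lies over the shelf's far edge, so that the 40 mm beyond the line overhang and the next worker can take hold there. Leave the plate square to that edge, lying flat, with nothing hanging over the sides. Only push it with the fingers - never grasp or lift it - and leave the jar, the metal tip and the tape core where they stand.

Things in the scene. Friction and masses are not known exactly. Their poses are not given: they have to be found in the camera images.
- plate: Loose thin white plastic plate, 130 mm (its x) by 100 mm (its y) by 6 mm thick, about 0.09 kg, lying flat on the shelf. Four small flat grey rivets on top. Origin at the centre of its underside; +x points to the end that must overhang (the end nearer the dark line); z up. It starts wholly on the shelf, turned up to 0.25 rad from square, with its +x end some 10 to 70 mm short of the far edge. It slides with ordinary friction and stops when the push stops.
- plate_line (a point): Middle of the thin dark line scored across the full width of the plate's top face, 40 mm from its +x end (25 mm to +x of the plate's centre), at the height of the top face. Axes as the plate's.
- shelf: Fixed raised steel shelf standing on the bench, a block with a smooth level top: 300 mm (its x) by 400 mm (its y), top 50 mm above the bench, no rim. Origin at the centre of its underside; +x points away from the robot to the far edge, which is a straight 400 mm edge; its yaw varies up to 0.3 rad. Beyond the far edge there is only the bench, 50 mm lower.
- shelf_edge (a point): Middle of the shelf's far (+x) top edge, at the height of the shelf's top; x points straight out over the edge, y along the edge.
- jar: Bystander: small clear jar with a white cap, 38 mm across, 58 mm tall, standing loose on the shelf near its left or right side. Origin at the centre of its underside.
- tip: Bystander: stepped round aluminium spare tip, 30 mm across, 50 mm tall, standing loose on the shelf near the other side. Origin at the centre of its underside.
- tape: Bystander: empty cardboard tape core, a ring 90 mm across, 72 mm inside, 24 mm tall, lying on the bench to the right of the shelf. Origin at the centre of its underside.
- welder: Bystander: fixed bench spot welder, 0.29 m tall, base 220 by 150 mm, on the bench to the left of the shelf. Not used. Origin at the centre of its underside.
Things that resemble listed ones, but are neither listed nor needed, are in the scene too. Leave any brown look-alike of the plate alone.

How it is judged:
By the outcome, as a careful person would: the job done as asked, in the order asked, and still so for the second after the job is handed in, with the robot touching nothing.
It also fails if it takes over 38 s, if anything falls off the work surface, if the arm or the gripper's body presses on something with over 40 N, if the wrist force passes 120 N, or if a joint passes its speed limit or range.

## Working session

There is one attempt and no reset: what is moved stays moved. The work goes in short steps, Python scripts to look and compute and a tool call to move; the robot and the scene stay as the last step left them, time stands still between calls to the robot, and variables do not carry over. Pictures are saved under pics/ and viewed, at most 10 in all, crops included, and the job is handed in when it is done.

Besides the shell and the picture viewer there is one more tool, called after "Request:" by a JSON object that holds its "op" and its "data". jog_arm: Moves the arm, as the interface text tells. Its arguments: {"type":"object","properties":{"moves":{"type":"array"},"newtons":{"type":"number"}},"required":["moves"]}

```bash
mkdir -p pics; python3 - <<'E'
from bench import ctrl
import cv2,json,numpy as np
s=ctrl.get_state(); print(s, ctrl.grasp_offset)
for n in("top","scene"):
    i=ctrl.get_image(n); cv2.imwrite(f"pics/{n}0.png",i["pixels"][:,:,::-1]); np.save(f"{n}.npy",i,allow_pickle=True)
    print({k:v for k,v in i.items() if k!="pixels"})
E
```

```text
{'time': 0.0, 'joint_positions': array([ 1.13811163,  0.32185097, -0.07008049,  1.45165377,  0.02263869,
        1.37083018, -0.05691767]), 'qd': array([-0.00018054, -0.00105889,  0.00140321,  0.002466  ,  0.00066213,
       -0.00114805, -0.00102087]), 'joint_torque': array([-8.96834881e-04, -4.91289639e+01, -4.04193560e-01, -3.12528169e+01,
       -6.37866464e-02,  4.37572156e-02,  1.57159648e-04]), 'position': array([ 0.28054303, -0.58572335,  0.22145401]), 'tool_rot': array([-3.06169814e+00, -6.95595175e-01,  8.89817820e-04]), 'ft_force': array([-0.44364113,  0.01262176, -0.24475391]), 'torque': array([-0.00182618, -0.05563477,  0.03697853]), 'grip_force': 0.0, 'grip_width': 1.001869854950643} 0.0187
{'fx': 495.7591837261098, 'fy': 495.7591837261098, 'cx': 264.2710430301543, 'cy': 187.5388519637451, 'xyz': array([0.43896364, 0.03256745, 1.69961825]), 'rotation': array([ 0.08542325, -0.07512903, -1.55803537])}
{'fx': 456.2506589174437, 'fy': 456.2506589174437, 'cx': 256.01902477943486, 'cy': 185.0272576004249, 'xyz': array([1.1852067 , 0.69214812, 1.12689396]), 'rotation': array([0.31073303, 0.82703822, 2.28676019])}
```

View pics/top0.png

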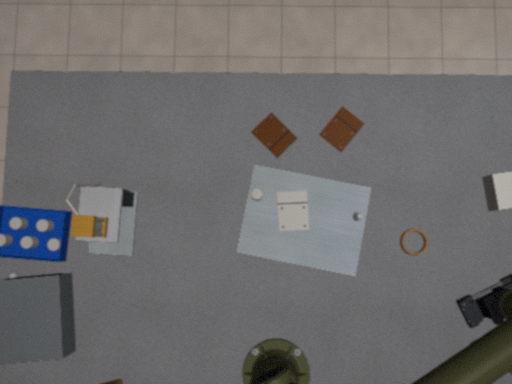

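View pics/scene0.png

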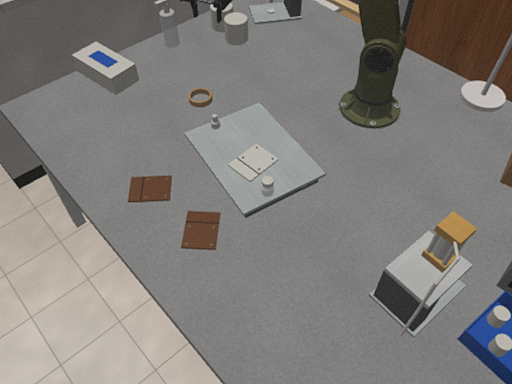

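Top view: the white plate is at (292,211) on the shelf, with its line near row 203. The brown look-alikes are at (274,134) and (342,129), so I choose the white one. The jar is at (257,194), the tip at (357,216) and the tape at (414,241). Next I measure, with one close crop as a check.

```bash
cat > h.py <<'E'
import cv2,numpy as np
from scipy.spatial.transform import Rotation as R
def ray(i,uv,z):
    uv=np.atleast_2d(uv).astype(float)
    d=np.c_[(uv[:,0]-i["cx"])/i["fx"],-(uv[:,1]-i["cy"])/i["fy"],-np.ones(len(uv))]
    d=R.from_rotvec(i["rotation"]).apply(d) if np.size(i["rotation"])==3 else d@np.array(i["rotation"]).T
    return i["xyz"]+d*((z-i["xyz"][2])/d[:,2])[:,None]
def quad(m):
    c=max(cv2.findContours(m.astype(np.uint8),cv2.RETR_EXTERNAL,cv2.CHAIN_APPROX_NONE)[0],key=cv2.contourArea)
    return cv2.minAreaRect(c),c
def measure(i,box=(225,385,155,285)):
    p=i["pixels"].astype(int); x0,x1,y0,y1=box
    r,g,b=p[...,0],p[...,1],p[...,2]
    win=np.zeros(r.shape,bool); win[y0:y1,x0:x1]=1
    white=win&(r>185)&(abs(r-b)<40)&(r>=b-2)
    white=cv2.morphologyEx(white.astype(np.uint8),cv2.MORPH_CLOSE,np.ones((5,5)))
    return white,win
E
python3 - <<'E'
from h import *
i=np.load("top.npy",allow_pickle=True).item()
p=i["pixels"]
for uv in[(290,211),(285,198),(335,235),(250,230),(220,200),(300,250),(375,150)]: print(uv,p[uv[1],uv[0]])
c=p[155:285,225:385][:,:,::-1]
cv2.imwrite("pics/crop0.png",cv2.resize(c,None,fx=4.5,fy=4.5,interpolation=cv2.INTER_CUBIC))
E
```

```text
(290, 211) [169 165 158]
(285, 198) [167 163 156]
(335, 235) [139 145 151]
(250, 230) [138 143 140]
(220, 200) [110 108 108]
(300, 250) [139 142 144]
(375, 150) [111 111 112]
```

View pics/crop0.png

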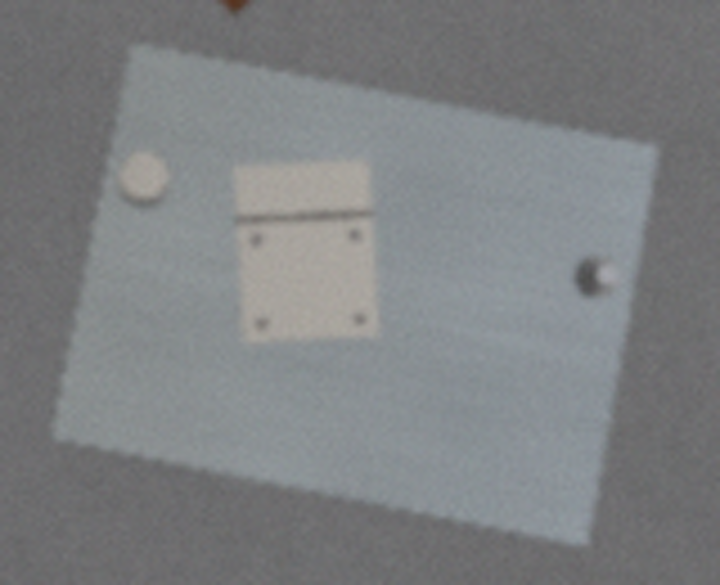

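The crop confirms it: white plate, line near crop y=215, rivets below it, and +x end upward (away from the robot).

```bash
cat > h.py <<'E'
import cv2,numpy as np
from scipy.spatial.transform import Rotation as R
def ray(i,uv,z):
    uv=np.asarray(uv,float).reshape(-1,2)
    d=np.c_[(uv[:,0]-i["cx"])/i["fx"],-(uv[:,1]-i["cy"])/i["fy"],-np.ones(len(uv))]
    d=R.from_rotvec(i["rotation"]).apply(d)
    return i["xyz"]+d*((z-i["xyz"][2])/d[:,2])[:,None]
def rect(i,m,z,S,o):
    "mask (upsampled S, offset o) -> world rect: centre, unit x axis (towards +x), sizes along x,y"
    m=cv2.morphologyEx(m.astype(np.uint8),cv2.MORPH_CLOSE,np.ones((4*S+1,)*2))
    m=cv2.morphologyEx(m,cv2.MORPH_OPEN,np.ones((2*S+1,)*2))
    c=max(cv2.findContours(m,cv2.RETR_EXTERNAL,cv2.CHAIN_APPROX_NONE)[0],key=cv2.contourArea).reshape(-1,2)
    w=ray(i,(c+.5)/S-.5+o,z)[:,:2]
    b=cv2.boxPoints(cv2.minAreaRect((w*1000).astype(np.float32)))/1000
    th0=max((np.arctan2(*(b[(k+1)%4]-b[k])[::-1]) for k in range(4)),key=np.cos)
    # line fit per side, middle 80%
    cen=b.mean(0); Rm=np.array([[np.cos(th0),-np.sin(th0)],[np.sin(th0),np.cos(th0)]])
    q=(w-cen)@Rm; hx,hy=abs((b-cen)@Rm).mean(0); out={}
    for n,a,s,h,l in(("far",0,1,hx,hy),("near",0,-1,hx,hy),("left",1,1,hy,hx),("right",1,-1,hy,hx)):
        k=(abs(q[:,a]*s-h)<.012)&(abs(q[:,1-a])<.8*l)
        f=np.polyfit(q[k,1-a],q[k,a],1); 
        for _ in range(3):
            e=q[k,a]-np.polyval(f,q[k,1-a]); g=abs(e)<2*e.std()+1e-4; f=np.polyfit(q[k,1-a][g],q[k,a][g],1)
        out[n]=f
    c=Rm@np.array([(out["far"][1]+out["near"][1])/2,(out["left"][1]+out["right"][1])/2])+cen
    ang={n:th0+(-f[0] if n in("far","near") else f[0]) for n,f in out.items()}
    size=(out["far"][1]-out["near"][1],out["left"][1]-out["right"][1])
    return dict(c=c,ang=ang,size=size)
def measure(i,box=(225,385,150,285),S=6):
    x0,x1,y0,y1=box
    p=cv2.resize(cv2.GaussianBlur(i["pixels"],(0,0),.8)[y0:y1,x0:x1],None,fx=S,fy=S,interpolation=cv2.INTER_CUBIC).astype(int)
    r,b,s=p[...,0],p[...,2],p.sum(2)
    pl=rect(i,(r-b>2)&(s>445),.056,S,(x0,y0))
    sh=rect(i,(s>378),.05,S,(x0,y0))
    return pl,sh
E
python3 - <<'E'
from h import *
i=np.load("top.npy",allow_pickle=True).item()
pl,sh=measure(i); print(pl);print(sh)
print(ray(i,(257,194),.108),ray(i,(357.5,216),.1))
E
```

```text
{'c': array([ 0.53307639, -0.05017952]), 'ang': {'far': np.float64(0.06542725645408594), 'near': np.float64(0.0714696750053722), 'left': np.float64(0.04868061648642179), 'right': np.float64(0.06457441407529856)}, 'size': (np.float64(0.12864491858552768), np.float64(0.0985121228981935))}
{'c': array([ 0.50358791, -0.08894099]), 'ang': {'far': np.float64(-0.1862981898628717), 'near': np.float64(-0.1872883056810585), 'left': np.float64(-0.1930368583273911), 'right': np.float64(-0.18926354994769778)}, 'size': (np.float64(0.29869161561759555), np.float64(0.3988182236869259))}
[[0.58122676 0.06716724 0.108     ]] [[ 0.5143824  -0.25731555  0.1       ]]
```

```bash
cat >> h.py <<'E'
A=-.188; C=np.array([.5036,-.0889])
def goal(sx,sy,z):
    "shelf-frame TCP goal -> jog units (tool axes)"
    from bench import ctrl
    s=ctrl.get_state(); T=R.from_rotvec(s["tool_rot"])
    ca,sa=np.cos(A),np.sin(A)
    w=np.array([*(C+[ca*sx-sa*sy,sa*sx+ca*sy]),z])
    cand=[]
    for f in(0,np.pi):
        G=R.from_euler("z",A+f)*R.from_euler("x",np.pi)
        cand.append((T.inv()*G).as_rotvec())
    t=min(cand,key=np.linalg.norm)
    d=s["position"]-[*C,0]
    print("t",s["time"],"tcp shelf",np.round([ca*d[0]+sa*d[1],-sa*d[0]+ca*d[1],s["position"][2]],4),"F",np.round(s["ft_force"],1),"w",np.round(s["grip_width"],2))
    print("world goal",w.round(3),"toolx",T.as_matrix()[:,0].round(3),"shift",(T.inv().apply(w-s["position"])/.3).round(4),"turn",(t/(np.pi/3)).round(4), "alt",(cand[1]/(np.pi/3)).round(3))
E
python3 -c "
from h import *
goal(-.082,.04,.2)"
```

```text
t 0.1 tcp shelf [-0.1262 -0.5298  0.2215] F [-0.6  0.7  0.3] w 1.0
world goal [ 0.431 -0.034  0.2  ] toolx [ 0.902  0.432 -0.   ] shift [ 1.245  -1.4416  0.0743] turn [-1.600e-03  6.000e-04  6.063e-01] alt [-1.000e-03 -2.000e-03 -2.394e+00]
```

Request:
{"op": "jog_arm", "data": {"moves": [0.1,-0.1,0,0,0,0.1,0.4,0.25,-0.25,0,0,0,0.25,0.4,0.4,-0.42,0,0,0,0.4,0.4,0.55,-0.6,0,0,0,0.55,0.4,0.7,-0.77,0,0,0,0.606,0.4,0.82,-0.92,0,0,0,0.606,0.4,0.9,-1.0,0,0,0,0.606,0.4,0.9,-1.0,0,0,0,0.606,0.4]}}

```text
time: 1.1
position: [0.3958, -0.195, 0.2226]
tool_rot: [3.129, -0.282, 0.0]
ft_force: [0.6, -1.2, 0.2]
grip_width: 0.703
grip_force: 0.0
```

```bash
python3 -c "
from h import *
goal(-.082,.04,.12)"
```

```text
t 1.1 tcp shelf [-0.086  -0.1244  0.2226] F [ 0.6 -1.2  0.2] w 0.7
world goal [ 0.431 -0.034  0.12 ] toolx [ 0.984 -0.179  0.   ] shift [ 0.0178 -0.5478  0.3419] turn [ 0.0001 -0.0001  0.0076] alt [ 0.     0.    -2.992]
```

Request:
{"op": "jog_arm", "data": {"moves": [0,-0.1,0.05,0,0,0.008,0.4,0.018,-0.25,0.1,0,0,0.008,0.4,0.018,-0.4,0.2,0,0,0.008,0.4,0.018,-0.5,0.28,0,0,0.008,0.4,0.018,-0.548,0.33,0,0,0.008,0.4,0.018,-0.548,0.342,0,0,0.008,0.4,0.018,-0.548,0.342,0,0,0.008,0.4,0.018,-0.548,0.342,0,0,0.008,0.4]}}

```text
time: 2.1
position: [0.4311, -0.0397, 0.1206]
tool_rot: [3.126, -0.311, 0.002]
ft_force: [0.1, 0.1, -0.1]
grip_width: 0.702
grip_force: 0.0
```

```bash
python3 - <<'E'
from h import *
goal(-.082,.04,.053)
from bench import ctrl
i=ctrl.get_image("wrist"); cv2.imwrite("pics/w1.png",i["pixels"][:,:,::-1]); print({k:v for k,v in i.items() if k!="pixels"})
E
```

```text
t 2.1 tcp shelf [-0.0804  0.0347  0.1206] F [ 0.1  0.1 -0.1] w 0.7
world goal [ 0.431 -0.034  0.053] toolx [ 0.98  -0.197  0.001] shift [-0.0058 -0.0175  0.2253] turn [ 0.0003 -0.0011 -0.0097] alt [-2.00e-03 -0.00e+00  2.99e+00]
{'fx': 297.3186396354542, 'fy': 297.3186396354542, 'cx': 249.4160252908737, 'cy': 188.0488418446127, 'tool_from_camera': array([[ 1.96530713e-04,  9.62584510e-01,  2.70981592e-01,
         7.36504819e-02],
       [ 9.99999787e-01, -2.06972348e-05, -6.51733693e-04,
         3.76801547e-04],
       [-6.21740188e-04,  2.70981662e-01, -9.62584309e-01,
        -1.61090677e-01],
       [ 0.00000000e+00,  0.00000000e+00,  0.00000000e+00,
         1.00000000e+00]])}
```

View pics/w1.png

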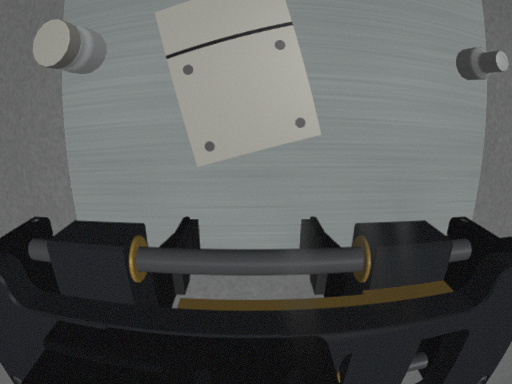

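The wrist view shows the plate ahead of the fingers. Its near corners are at (197,166) and (321,134), the fingertips near (190,220) and (308,220), and the space below the fingertips is clear. Next: descend.

Request:
{"op": "jog_arm", "data": {"moves": [0,-0.01,0.05,0,0,-0.01,0.4,-0.005,-0.017,0.1,0,0,-0.01,0.4,-0.005,-0.017,0.15,0,0,-0.01,0.4,-0.005,-0.017,0.19,0,0,-0.01,0.4,-0.005,-0.017,0.21,0,0,-0.01,0.4,-0.005,-0.017,0.225,0,0,-0.01,0.4,-0.005,-0.017,0.225,0,0,-0.01,0.4,-0.005,-0.017,0.225,0,0,-0.01,0.4]}}

```text
time: 3.15
position: [0.4306, -0.0333, 0.0528]
tool_rot: [3.128, -0.291, 0.001]
ft_force: [-0.4, -0.5, 0.6]
grip_width: 0.701
grip_force: 0.0
```

```bash
python3 - <<'E'
from h import *
goal(0.035,.04,.053)
E
```

```text
t 3.15 tcp shelf [-0.0821  0.041   0.0528] F [-0.4 -0.5  0.6] w 0.7
world goal [ 0.545 -0.056  0.053] toolx [ 0.983 -0.185  0.001] shift [ 3.903e-01  4.200e-03 -3.000e-04] turn [ 0.0001 -0.0008  0.0021] alt [ 1.000e-03  0.000e+00 -2.998e+00]
```

Request:
{"op": "jog_arm", "data": {"moves": [0.025,0,0,0,0,0.002,0.4,0.055,0,0,0,0,0.002,0.4,0.085,0,0,0,0,0.002,0.4,0.115,0,0,0,0,0.002,0.4,0.145,0,0,0,0,0.002,0.4,0.175,0,0,0,0,0.002,0.4,0.2,0,0,0,0,0.002,0.4,0.2,0,0,0,0,0.002,0.4]}}

```text
time: 4.15
position: [0.4901, -0.0446, 0.0525]
tool_rot: [-3.128, 0.295, -0.002]
ft_force: [-0.0, -0.6, 0.0]
grip_width: 0.701
grip_force: 0.0
```

```bash
cat >> h.py <<'E'
def shelfpl(pl):
    ca,sa=np.cos(A),np.sin(A); d=pl["c"]-C
    a=np.mean(list(pl["ang"].values()))
    return np.round([ca*d[0]+sa*d[1],-sa*d[0]+ca*d[1],a-A],4),np.round(pl["size"],4)
E
python3 - <<'E'
from h import *
from bench import ctrl
goal(0.03,.04,.053)
i=ctrl.get_image("wrist"); cv2.imwrite("pics/w2.png",i["pixels"][:,:,::-1])
E
```

```text
t 4.15 tcp shelf [-0.0216  0.041   0.0525] F [-0.  -0.6  0. ] w 0.7
world goal [ 0.541 -0.055  0.053] toolx [ 0.982 -0.187  0.001] shift [ 0.1719  0.0033 -0.0016] turn [-0.0001 -0.0009 -0.0001] alt [-1.e-03  0.e+00  3.e+00]
```

View pics/w2.png

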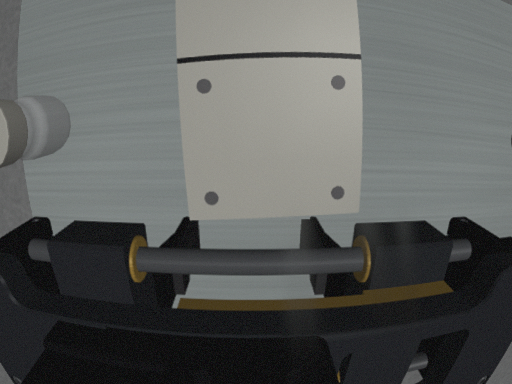

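The wrist view shows the plate nearly square now. Its near edge runs (190,219) to (358,213) against the fingers, and the jar is clear at (30,130). Continue the push.

Request:
{"op": "jog_arm", "data": {"moves": [0.02,0,0,0,0,0,0.4,0.045,0,0,0,0,0,0.4,0.075,0,0,0,0,0,0.4,0.105,0,0,0,0,0,0.4,0.13,0,0,0,0,0,0.4,0.15,0,0,0,0,0,0.4,0.165,0,0,0,0,0,0.4,0.165,0,0,0,0,0,0.4]}}

```text
time: 5.2
position: [0.5384, -0.0536, 0.0525]
tool_rot: [-3.128, 0.294, -0.001]
ft_force: [0.8, -0.3, -0.0]
grip_width: 0.699
grip_force: 0.0
```

```bash
python3 - <<'E'
from h import *
from bench import ctrl
goal(0.0505,.04,.053)
i=ctrl.get_image("top"); np.save("top2.npy",i,allow_pickle=True)
i2=ctrl.get_image("wrist"); np.save("w3.npy",i2,allow_pickle=True)
v=np.vstack([cv2.resize(i["pixels"][150:285,225:385],None,fx=3.2,fy=2.2),i2["pixels"]])[:,:,::-1][:, :]
a=cv2.resize(i["pixels"][150:285,225:385],None,fx=2.4,fy=2.4)
b=np.zeros((384,384+512,3),np.uint8); b[:324,:384]=a; b[:,384:]=i2["pixels"]
cv2.imwrite("pics/c3.png",cv2.resize(b,(796,341))[:,:,::-1])
E
```

```text
t 5.2 tcp shelf [0.0276 0.0412 0.0525] F [ 0.8 -0.3 -0. ] w 0.7
world goal [ 0.561 -0.059  0.053] toolx [ 0.982 -0.187  0.001] shift [ 0.0763  0.0041 -0.0016] turn [-0.0002 -0.0008  0.0002] alt [ 1.e-03 -0.e+00 -3.e+00]
```

View pics/c3.png

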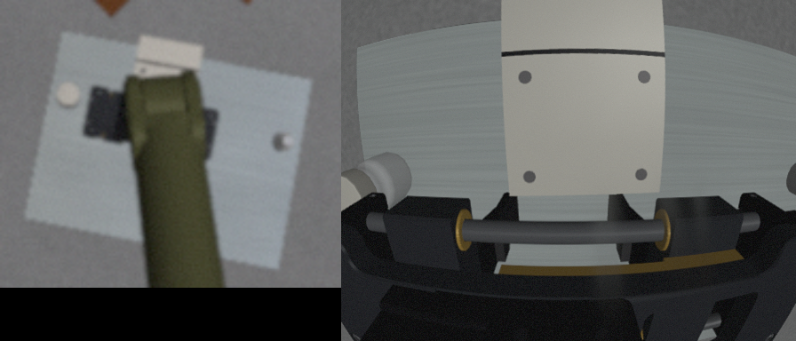

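The combined view shows the plate square, with its +x end past the far edge. In the wrist half, the line is at (500–665,53) and the shelf edge runs from (360,48) up to the plate sides and (790,42). I measure the line-to-edge distance from the wrist camera.

```bash
cat >> h.py <<'E'
def wray(i,s,uv,z):
    uv=np.asarray(uv,float).reshape(-1,2); dx,dy=uv[:,0]-i["cx"],uv[:,1]-i["cy"]
    r=np.hypot(dx,dy); th=r/i["fx"]; k=np.sin(th)/r
    d=np.c_[dx*k,-dy*k,-np.cos(th)]; M=i["tool_from_camera"]; T=R.from_rotvec(s["tool_rot"])
    o=T.apply(M[:3,3])+s["position"]; d=T.apply(d@M[:3,:3].T)
    w=(o+d*((z-o[2])/d[:,2])[:,None])[:,:2]-C
    ca,sa=np.cos(A),np.sin(A); return w@np.array([[ca,-sa],[sa,ca]])
def fit(q):
    "robust x=a*y+b in the shelf frame -> slope, spread, points"
    k=np.ones(len(q),bool)
    for _ in range(5):
        f=np.polyfit(q[k,1],q[k,0],1); e=q[:,0]-np.polyval(f,q[:,1]); k=abs(e)<max(2.5*np.median(abs(e[k])),3e-4)
    return f,e[k].std(),k.sum()
def wmeasure(i,s,cl,cr,rows=(2,140),lrows=(30,150)):
    p=cv2.GaussianBlur(i["pixels"],(0,0),1.2).astype(float); g=p.sum(2)
    L=[(c,lrows[0]+np.argmin(g[lrows[0]:lrows[1],c])) for c in range(cl+12,cr-12)]
    def sub(c,r): 
        a,b,d=g[r-1:r+2,c]; return r+.5*(a-d)/(a-2*b+d)
    L=[(c,sub(c,r)) for c,r in L]
    E=[]
    for c in list(range(45,cl-12,2))+list(range(cr+12,470,2)):
        dg=np.diff(g[rows[0]:rows[1],c]); E.append((c,rows[0]+.5+np.argmax(dg)))
    fl=fit(wray(i,s,L,.056)); fe=fit(wray(i,s,E,.05))
    y=.04
    print("line x@y",np.polyval(fl[0],y).round(4),"slope",fl[0][0].round(4),fl[1:]," edge x",np.polyval(fe[0],y).round(4),"slope",fe[0][0].round(4),fe[1:])
    print("to go mm",((np.polyval(fe[0],y)-np.polyval(fl[0],y))*1000).round(2),"yaw err",(fe[0][0]-fl[0][0]).round(4))
E
python3 - <<'E'
from h import *
from bench import ctrl
i=np.load("w3.npy",allow_pickle=True).item(); s=ctrl.get_state()
wmeasure(i,s,181,364)
t=np.load("top2.npy",allow_pickle=True).item()
# top view: plate far edge vs shelf edge
p=t["pixels"].astype(int); pl=(p[...,0]-p[...,2]>2)&(p.sum(2)>445); pl[:,:270]=0; pl[:,330:]=0; pl[:150]=0;pl[240:]=0
q=[(c,np.where(pl[:,c])[0].min()-.5) for c in range(292,318) if pl[:,c].any()]
w=ray(t,q,.056)[:,:2]-C; ca,sa=np.cos(A),np.sin(A); print("far edge",fit(w@np.array([[ca,-sa],[sa,ca]])))
E
```

```text
line x@y 0.1273 slope -0.0214 (np.float64(2.5832857659253702e-05), np.int64(159))  edge x 0.1501 slope -0.0015 (np.float64(0.0002067668211137276), np.int64(102))
to go mm 22.84 yaw err 0.0199
far edge (array([-0.02365065,  0.16710671]), np.float64(0.0009273948512539761), np.int64(26))
```

Request:
{"op": "jog_arm", "data": {"moves": [0.005,0,0,0,0,0.019,0.4,0.012,0,0,0,0,0.019,0.4,0.02,0,0,0,0,0.019,0.4,0.028,0,0,0,0,0.019,0.4,0.036,0,0,0,0,0.019,0.4,0.042,0,0,0,0,0.019,0.4,0.045,0,0,0,0,0.019,0.4,0.045,0,0,0,0,0.019,0.4]}}

```text
time: 6.3
position: [0.5512, -0.0561, 0.0524]
tool_rot: [3.125, -0.326, 0.0]
ft_force: [-0.8, -1.0, 0.9]
grip_width: 0.697
grip_force: 0.7
```

```bash
python3 - <<'E'
from h import *
from bench import ctrl
goal(0.0505,.04,.053)
s=ctrl.get_state(); i=ctrl.get_image("wrist"); wmeasure(i,s,181,364)
E
```

```text
t 6.3 tcp shelf [0.0407 0.0411 0.0524] F [-0.8 -1.   0.9] w 0.7
world goal [ 0.561 -0.059  0.053] toolx [ 0.979 -0.206  0.   ] shift [ 0.0329  0.003  -0.0019] turn [ 0.0001 -0.0002 -0.0188] alt [-0.    -0.     2.981]
line x@y 0.1401 slope -0.001 (np.float64(2.4522925501341387e-05), np.int64(159))  edge x 0.1504 slope -0.002 (np.float64(0.00018708782983176844), np.int64(85))
to go mm 10.25 yaw err -0.001
```

Request:
{"op": "jog_arm", "data": {"moves": [0.004,0,0,0,0,0,0.4,0.01,0,0,0,0,0,0.4,0.016,0,0,0,0,0,0.4,0.022,0,0,0,0,0,0.4,0.027,0,0,0,0,0,0.4,0.03,0,0,0,0,0,0.4,0.031,0,0,0,0,0,0.4,0.031,0,0,0,0,0,0.4]}}

```text
time: 7.35
position: [0.5602, -0.058, 0.0524]
tool_rot: [3.125, -0.326, 0.0]
ft_force: [-0.7, -0.0, -0.1]
grip_width: 0.7
grip_force: 0.7
```

```bash
python3 - <<'E'
from h import *
from bench import ctrl
goal(0.0505,.04,.053)
s=ctrl.get_state(); i=ctrl.get_image("wrist"); wmeasure(i,s,181,364)
cv2.imwrite("pics/w4.png",i["pixels"][:,:,::-1])
E
```

```text
t 7.35 tcp shelf [0.0498 0.041  0.0524] F [-0.7 -0.  -0.1] w 0.7
world goal [ 0.561 -0.059  0.053] toolx [ 0.979 -0.206  0.   ] shift [ 0.0023  0.0031 -0.0019] turn [ 0.0001 -0.0001 -0.0188] alt [-0.    -0.     2.981]
line x@y 0.1493 slope -0.0011 (np.float64(2.5505609947057455e-05), np.int64(159))  edge x 0.1607 slope 0.0854 (np.float64(0.014527938318013765), np.int64(109))
to go mm 11.42 yaw err 0.0866
```

View pics/w4.png

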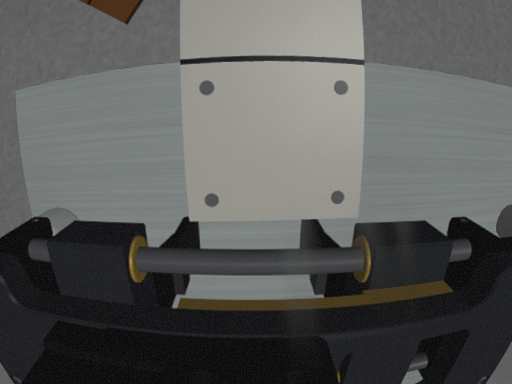

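The line (row 61, cols 181–364) now nearly coincides with the shelf edge, which meets the plate sides at about (181,62) and (365,63). The brown plate at the top disturbed the edge fit, so I redo it with limited rows.

```bash
python3 - <<'E'
from h import *
from bench import ctrl
s=ctrl.get_state(); i=ctrl.get_image("wrist"); wmeasure(i,s,181,364,rows=(45,110))
E
```

```text
line x@y 0.1493 slope -0.0013 (np.float64(2.5026614859657218e-05), np.int64(159))  edge x 0.1504 slope -0.0021 (np.float64(0.00018913283984826418), np.int64(102))
to go mm 1.1 yaw err -0.0008
```

Request:
{"op": "jog_arm", "data": {"moves": [0.002,0,0,0,0,0,0.4,0.0037,0,0,0,0,0,0.4,0.0037,0,0,0,0,0,0.4,0.0037,0,0,0,0,0,0.4,-0.01,0,0,0,0,0,0.4,-0.05,0,0,0,0,0,0.4,-0.1,0,0,0,0,0,0.4,-0.1,0,0,0,0,0,0.4]}}

```text
time: 8.45
position: [0.5293, -0.0516, 0.0524]
tool_rot: [3.124, -0.325, -0.001]
ft_force: [0.6, 0.6, 1.1]
grip_width: 0.701
grip_force: 0.0
```

```bash
python3 - <<'E'
from h import *
from bench import ctrl
goal(-.08,.04,.2)
s=ctrl.get_state(); i=ctrl.get_image("wrist"); cv2.imwrite("pics/w5.png",i["pixels"][:,:,::-1])
try: wmeasure(i,s,190,355,rows=(5,70),lrows=(5,50))
except Exception as e: print(e)
E
```

```text
t 8.45 tcp shelf [0.0183 0.0415 0.0524] F [0.6 0.6 1.1] w 0.7
world goal [ 0.432 -0.035  0.2  ] toolx [ 0.979 -0.206 -0.001] shift [-0.3277  0.0116 -0.4918] turn [ 0.0009  0.0007 -0.0184] alt [ 1.000e-03 -1.000e-03  2.982e+00]
line x@y 0.1472 slope -0.0027 (np.float64(7.04264223910743e-05), np.int64(95))  edge x 0.1502 slope -0.0018 (np.float64(0.00019163678741167841), np.int64(104))
to go mm 3.02 yaw err 0.0009
```

Request:
{"op": "jog_arm", "data": {"moves": [-0.01,0,-0.08,0,0,0,0.4,-0.02,0,-0.25,0,0,0,0.4,-0.02,0.05,-0.42,0,0,0,0.4,-0.02,0.2,-0.5,0,0,0,0.4,-0.02,0.38,-0.5,0,0,0,0.4,-0.02,0.56,-0.5,0,0,0,0.4,-0.02,0.75,-0.5,0,0,0,0.4,-0.02,0.9,-0.5,0,0,0,0.4]}}

```text
time: 9.5
position: [0.4685, -0.3177, 0.2027]
tool_rot: [3.123, -0.329, 0.001]
ft_force: [1.2, 1.1, 0.3]
grip_width: 0.7
grip_force: 0.0
```

```bash
python3 - <<'E'
from h import *
from bench import ctrl
goal(0.03,.04,.2)
i=ctrl.get_image("top")
pl,sh=measure(i); print(shelfpl(pl),shelfpl(sh)); print(pl["ang"],sh["ang"])
a=cv2.resize(i["pixels"][140:285,215:435],None,fx=2,fy=2)
w=cv2.imread("pics/w5.png"); b=np.zeros((384,440+360,3),np.uint8); b[:290,:440]=a[:,:,::-1]; b[:130,440:]=w[:130,80:440]
cv2.imwrite("pics/c5.png",b)
E
```

```text
t 9.5 tcp shelf [ 0.0083 -0.2313  0.2027] F [1.2 1.1 0.3] w 0.7
world goal [ 0.541 -0.055  0.2  ] toolx [ 0.978 -0.208  0.001] shift [ 0.0528 -0.9058  0.008 ] turn [ 0.0011 -0.0007 -0.0207] alt [-1.000e-03 -2.000e-03  2.979e+00]
(array([ 0.1244,  0.0263, -0.0016]), array([0.1286, 0.0982])) (array([0.0216, 0.0003, 0.0022]), array([0.3447, 0.4014]))
{'far': np.float64(-0.1860513365525409), 'near': np.float64(-0.18764217809437658), 'left': np.float64(-0.1976052886821807), 'right': np.float64(-0.1869348221084443)} {'far': np.float64(-0.18104360816998208), 'near': np.float64(-0.18725647079716934), 'left': np.float64(-0.1888721806600732), 'right': np.float64(-0.18617762015048644)}
```

View pics/c5.png

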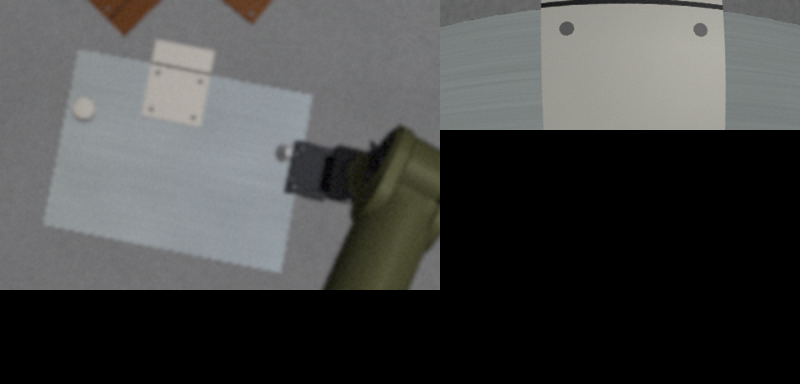

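```bash
python3 -c "
from bench import ctrl
print(ctrl.close_job())"
```

```text
the job is handed in; nothing more can be done
None
```

The job is handed in: in the last top view the plate's line lay within about 1 mm of the shelf's far edge and the plate was square to it within about 0.002 rad, with no overhang at the sides and the jar, tip and tape core untouched.

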